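# Seal a loaded centrifuge bucket with its bayonet lid

## Robot

A 6-joint arm with a two-finger parallel gripper is mounted at the origin on a cart in front of the work surface, level with it; the furniture and walls round the work are solid. World frame = base frame: x ahead of the robot, y to its left, z up, the work surface at z = 0. Lengths are in m, angles in rad, forces in N, time in s.
With the tool pointing down it reaches from about 0.25 to 0.725 m from the base axis. Payload 4 kg.
Tool frame: the origin (TCP) lies midway between the tips of the shut fingers; the grasp point (between the pads) lies 19 mm behind it; z points along the fingers, y is the direction in which the jaws open and shut (so a half turn about z gives the same grasp; the last joint's range is limited). The gripper opens to 85 mm and grips with 20 to 120 N. Pads are 22 mm wide; open, the fingers measure 114 mm over their backs; the gripper's body (76 mm by 85 mm) begins 54 mm behind the grasp point. The pads swing forward as they close: fully open they stand 13 mm farther back than shut.
Start: joints at [-1.2, 0.241, 0.005, 1.335, 0, 1.571], TCP at [0.181, -0.466, 0.231] pointing down, gripper open.
Joint ranges: [-2.72, 2.72], [-1.05, 1.87], [-1.09, 1.28], [-1.99, 2.15], [-1.42, 1.44], [-3.14, 3.14]. Speed limits (rad/s): [2.79, 2.79, 3.14, 3.14, 3.14, 3.14].

## Interface

Orientations are given as a unit quaternion [x, y, z, w].
In Python, from workcell import bot gives the robot as it stands.
- The arm moves only by the shell command python3 -m inch 'ROWS'. ROWS is JSON, a list of rows, each a list of 5 numbers: the shift along the tool's x, y, z scaled (see below), then the turn about the tool's z scaled (see below), then the closure, from 0 (fully open) to 1 (shut). A call has 1 to 10 rows; each row is the pose to reach, as a shift and turn from the pose commanded when the call began, along the tool's axes at that moment; what a row does not reach only later rows make up. The controller multiplies each number of a shift by 100 cm and each number of a turn by 120 degrees. A row lasts 1/8 s, in which the tool goes at most 62.5 mm and 10.7 degrees, less where a joint would pass 70% of its speed; a pose out of reach is approached as far as the arm can. A call with a number of a shift or a turn outside -1 to 1 is refused whole. A call with a gripper value outside its range is refused whole. The fingers move at their own pace and stop on an object; the grip force is fixed at half the most. Time passes only in rows, so rows that repeat a pose let the fingers close. It gives the time, the measured TCP pose, the force and the opening at its end, in the units of the state.
- bot.get_obs(): the state, without advancing time (a new reading comes with each control period).
- bot.camera(name): name is "scene" or "side" or "wrist"; returns the picture (420x560x3 uint8, red, green, blue); there is no depth.
- bot.calibration(name): a dict with "intrinsics" (3x3 intrinsics, pixels), "xyz" and "attitude" of the camera in the world; the wrist camera has in their place "tool_from_camera" (4x4, takes a point from camera to tool coordinates, whose origin is the TCP and whose axes are the flange's). Camera axes: x right, y down, z forward; pixel columns grow to the right and rows downward; lengths in m; the calibration is good to about 2 mm. A picture is of the moment at which its call begins: read the wrist's pose just before it. calibration takes no time and is no camera call.
- bot.job_done(): hands the job in, once; it reports no verdict.
Trained networks look in the newest picture that a camera, given by its name, has taken for a name from the list of things; names that differ only in an ending like _2 or _b are one class to them, and where a whole thing is asked for, a point or a joint stands for the part that bears it (a point fixed in the world has none). Each returns a list of dicts, best first, with "score" (0 to 1); they miss things now and then, are a little off and sometimes report something else, mostly with a low value. They report only what shows in the picture. A call takes as long as a camera call.
- bot.masks_of(camera, target): "pixels" (420x560 bool, what is visible of it) and "extent" ([left, top, width, height] as shares, 0 to 1, of the picture: columns of its width, rows of its height, round what is visible of it).
- bot.spot_point(camera, target): "point" ([column, row] as shares, 0 to 1, of the picture: columns of its width, rows of its height: a listed point, or the origin of a listed thing).
The state is a dict: "clock": time; "joint_pos": joint angles; "joint_vel": joint speeds; "tau": joint torques, N m; "eef_pos": TCP position; "tool_rot": TCP orientation; "ft_force": force on the tool from outside, world axes, zero at the start; "ft_torque": the same for the moment, N m; "grip_width": finger opening in m.
Only numpy, scipy, OpenCV 4.12 (cv2) and the standard library are available. Lean on these libraries where they do the work, as an engineer would, in place of code of your own. Each camera call takes 0.05 s, during which the arm holds its last target.

## Task

The blood tubes in the centrifuge bucket are ready to spin: pick up the loose lid by its bar handle, lower it into the bucket's mouth with its three lugs through the three gaps until it sits on the rubber seal, and twist it clockwise until the ramps have drawn it down firmly on the seal. How far that is depends on how worn the seal is, so go by feel: snug and clamped, neither slack nor forced, so that it stays tight when you let go. Leave everything else on the worktop where it is.

Things in the scene. Friction and masses are not known exactly. Their poses are not given: they have to be found in the camera images.
- lid: Loose grey round lid, about 0.16 kg, standing on its plug, handle up. Origin: centre of the plug's underside; z up, x along the bar handle. Plug 60 mm across, z 0 to 18 mm, foot chamfered; flange 91 mm across, z 18 to 24 mm.
- lid_handle (a point): Where to grip the lid: on its axis, z = 45 mm in the lid's frame. The bar handle is 66 mm long (along the lid's x), 14 mm thick, and rises from the flange at z = 24 to z = 56 mm; there is room for fingertips down to z = 26 mm.
- lid_lugs (a point): On the lid's axis at the height of the lug tops, z = 9 mm. Three lugs stick out of the plug to 35 mm from the axis, 15 mm long (27 degrees), centred at 0, 120 and 240 degrees counter-clockwise from the lid's x. A small raised mark on the flange's edge stands above each.
- bucket: Aluminium centrifuge bucket holding blood tubes, fixed in a grey cradle (92 x 114 mm) on the worktop; it cannot turn. Origin: on the bucket's axis at worktop height, z up. Collar 92 mm across outside. In it three dark inward ramps leave three gaps of 44 degrees, centred at 0, 120, 240 degrees counter-clockwise from the bucket's x; a ridge outside the collar marks each.
- bucket_mouth (a point): Centre of the mouth at the metal rim, z = 120 mm. Bore 74 mm, 63 mm between the ramps; about 1.5 mm play for the lid. On the rim lies a black rubber seal that stands 2 to 5 mm proud: worn differently each time, not reported. With the lid's flange on it the lid's origin is at z = 104 to 107 mm (bucket's frame); at about 116 mm the lugs lie on top of the ramps instead.
- bucket_ramps (a point): On the axis at the ramps' mouths, z = 115.5 mm. Clockwise from above the ramps fall 4.9 mm per rad, end stop at 1.37 rad from the gap's middle. Bite after 0.3 to 0.9 rad; then clamping grows 32 N per mm (150 N per rad) as the lid sinks; follow it. About 30 N is right: 0.9 mm down, 0.2 to 0.35 N m felt, 0.2 rad past the bite. Over 60 N crushes the seal; turning adds half to the resting force. Friction holds it.
- alcohol_bottle: brown bottle with a blue cap, 47 mm across, 88 mm tall, standing near the left end of the worktop; a bystander
- sticky_pad: pad of sticky notes, 78 x 78 x 10 mm, near the left end; a bystander
- marker: marker pen, 135 mm long, 17 mm thick, lying on the worktop between lid and bucket; a bystander
- sample_cup: white sample cup with a screw cap, 58 mm across, 70 mm tall, a bystander. Just right of it stands a fixed microscope about 0.4 m tall (centred near x = 0.57, y = -0.2 m): keep the arm clear of it, and of the analyser whose front is at x = 0.57 m behind the left half of the work
- timer: white bench timer, 66 x 66 x 18 mm, in front of the microscope; a bystander

How it is judged:
By the outcome, as a careful person would: the job done as asked, in the order asked, and still so for the second after the job is handed in, with the robot touching nothing.
It also fails if it takes over 56 s, if anything falls off the work surface, if the arm or the gripper's body presses on something with over 40 N, if the wrist force passes 120 N, or if a joint passes its speed limit or range.

## Working session

There is one attempt and no reset: what is moved stays moved. The work goes in short steps, Python scripts to look and compute and a shell command to move; the robot and the scene stay as the last step left them, time stands still between calls to the robot, and variables do not carry over. Pictures are saved under pics/ and viewed, and the job is handed in when it is done.

```bash
ls; mkdir -p pics
cat > h.py <<'E'
import numpy as np, cv2
from scipy.spatial.transform import Rotation as R
from workcell import bot
def save(cam,name):
    im=bot.camera(cam); cv2.imwrite('pics/'+name+'.png',im[:,:,::-1]); return im
def cam_pose(name,obs=None):
    c=bot.calibration(name); K=np.array(c['intrinsics'])
    if 'tool_from_camera' in c:
        T=np.array(c['tool_from_camera']); Rt=R.from_quat(obs['tool_rot']).as_matrix()
        return K,Rt@T[:3,:3],Rt@T[:3,3]+np.array(obs['eef_pos'])
    a=np.array(c['attitude']); Rm=R.from_quat(a).as_matrix() if a.size==4 else a.reshape(3,3)
    return K,Rm,np.array(c['xyz'])
def ray(P,px):
    K,Rm,t=P; d=Rm@np.linalg.solve(K,np.array([px[0],px[1],1.])); return t,d/np.linalg.norm(d)
def onz(P,px,z):
    t,d=ray(P,px); return t+d*(z-t[2])/d[2]
def tri(rs):
    A=np.zeros((3,3));b=np.zeros(3)
    for t,d in rs:
        M=np.eye(3)-np.outer(d,d);A+=M;b+=M@t
    p=np.linalg.solve(A,b); return p,[np.linalg.norm((np.eye(3)-np.outer(d,d))@(p-t)) for t,d in rs]
def proj(P,p):
    K,Rm,t=P; q=K@(Rm.T@(np.array(p)-t)); return q[:2]/q[2]
def spots(cam,t): return [(round(d['score'],2),(np.array(d['point'])*[560,420]).round(1)) for d in bot.spot_point(cam,t)]
E
python3 - <<'E'
from h import *
o=bot.get_obs();print(o)
for c in('scene','side','wrist'):print(c,bot.calibration(c))
for c in('scene','side'):
    save(c,c+'0')
    for t in('lid_handle','lid_lugs','lid','bucket_mouth','bucket_ramps'):print(c,t,spots(c,t))
save('wrist','wrist0')
E
```

```text
pics
{'clock': 0.0, 'joint_pos': array([-1.19999126e+00,  2.41424668e-01,  3.72467797e-03,  1.33518980e+00,
       -3.17868449e-05,  1.57080877e+00]), 'joint_vel': array([-0.00038428,  0.00046634,  0.00241145,  0.00075208,  0.00042423,
       -0.00071622]), 'tau': array([-1.60402440e-03, -3.72317934e+01,  2.52408117e+01,  1.70697650e-02,
       -7.92537389e-05, -4.91951482e-06]), 'eef_pos': array([ 0.18094632, -0.46543594,  0.23040729]), 'tool_rot': array([ 9.82862732e-01,  1.84335982e-01, -2.08583794e-04, -1.02585951e-03]), 'ft_force': array([ 0.32462385, -0.61069187, -0.62064372]), 'ft_torque': array([ 0.02427203,  0.01650913, -0.02331562]), 'grip_width': 0.08554625182395227}
scene {'intrinsics': array([[412.32299763,   0.        , 278.00396345],
       [  0.        , 412.32299763, 214.50719445],
       [  0.        ,   0.        ,   1.        ]]), 'xyz': array([ 0.21168113, -0.3751235 ,  0.69534727]), 'attitude': array([ 0.88908371, -0.23279969,  0.09445967, -0.38263799])}
side {'intrinsics': array([[447.16489349,   0.        , 279.92920866],
       [  0.        , 447.16489349, 20
[... 535 characters left out ...]
     5.57942061e-05],
       [ 1.87197402e-04, -3.07770022e-01,  9.51460760e-01,
        -1.44211413e-01],
       [ 0.00000000e+00,  0.00000000e+00,  0.00000000e+00,
         1.00000000e+00]])}
scene lid_handle [(0.86, array([295.5, 275.4]))]
scene lid_lugs [(0.71, array([296.3, 288. ]))]
scene lid [(0.94, array([293.8, 288. ]))]
scene bucket_mouth [(0.72, array([250.5, 180.7]))]
scene bucket_ramps [(0.88, array([249. , 181.3]))]
side lid_handle [(0.73, array([324.2, 230.6])), (0.5, array([170.5, 177.8])), (0.37, array([321.8, 236.7]))]
side lid_lugs [(0.94, array([324.5, 239.8]))]
side lid []
side bucket_mouth [(0.89, array([213.6, 180. ]))]
side bucket_ramps [(0.85, array([212.5, 180.5]))]
```

View pics/scene0.png

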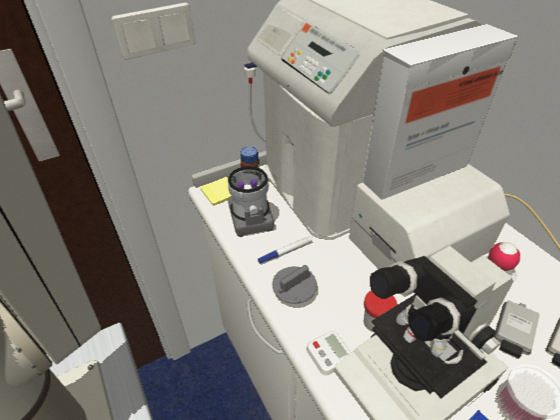

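View pics/side0.png

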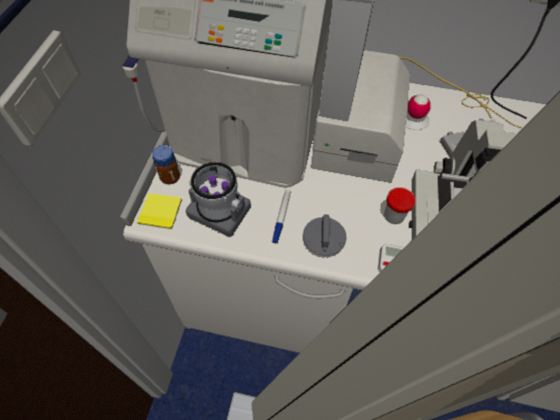

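Run:
```python
from h import *
S=cam_pose('scene');D=cam_pose('side')
for n,a,b in(('handle',(295.5,275.4),(324.2,230.6)),('lugs',(296.3,288),(324.5,239.8)),('mouth',(250.5,180.7),(213.6,180)),('ramps',(249,181.3),(212.5,180.5))):
    p,e=tri([ray(S,a),ray(D,b)]);print(n,p.round(4),np.round(e,4))
```

```text
handle [0.4836 0.0583 0.0386] [0.0022 0.0022]
lugs [0.4837 0.0541 0.0016] [0.0024 0.0024]
mouth [0.5055 0.2936 0.1088] [0.0006 0.0006]
ramps [0.5031 0.2953 0.1079] [0.0004 0.0004]
```

The scene view shows the lid at about (295,285) with its handle running from lower left to upper right. The bucket is at (250,183) and the marker lies between them. The side view has the lid at (324,235) and the bucket at (213,190). The triangulated heights are plausible, about 10 mm low for the mouth. Next I'll bring the wrist camera over.

```bash
cat >> h.py <<'E'
def rows(p,dyaw=0.,o=None):
    """tool-axes numbers for going from the present pose to world p; dyaw ccw from above (rad)"""
    o=o or bot.get_obs(); Rt=R.from_quat(o['tool_rot']).as_matrix()
    d=Rt.T@(np.array(p)-o['eef_pos']); return d.round(4), round(-dyaw/np.radians(120),4)
def yaw(o):
    M=R.from_quat(o['tool_rot']).as_matrix(); return np.arctan2(M[1,0],M[0,0])
E
python3 - <<'E'
from h import *
S=cam_pose('scene');D=cam_pose('side')
a=onz(S,(281,288),.056);b=onz(S,(308,267),.056);print(a,b,np.degrees(np.arctan2(*(b-a)[[1,0]])))
a=onz(D,(324,215),.056);b=onz(D,(327,246),.056);print(a,b,np.degrees(np.arctan2(*(b-a)[[1,0]])))
o=bot.get_obs();print(np.degrees(yaw(o)))
print(rows((.29,-.2,.3)),rows((.40,.05,.32)))
E
```

```text
[0.43942793 0.03585624 0.056     ] [0.51095747 0.05378922 0.056     ] 14.074382211407341
[0.50714638 0.06430432 0.056     ] [0.43771228 0.04674135 0.056     ] -165.80508618808474
21.24349447860795
(array([ 0.1978, -0.2085, -0.0687]), np.float64(-0.0)) (array([ 0.3909, -0.4017, -0.0887]), np.float64(-0.0))
```

```bash
python3 -c "
import cv2
for n,(x,y) in dict(scene0=(220,140),side0=(150,130)).items():
    a=cv2.imread(f'pics/{n}.png')[y:y+190,x:x+230 if n=='side0' else x+130]; cv2.imwrite(f'pics/{n}c.png',cv2.resize(a,None,fx=3,fy=3,interpolation=2))"
```

```text
(no output)
```

View pics/side0c.png

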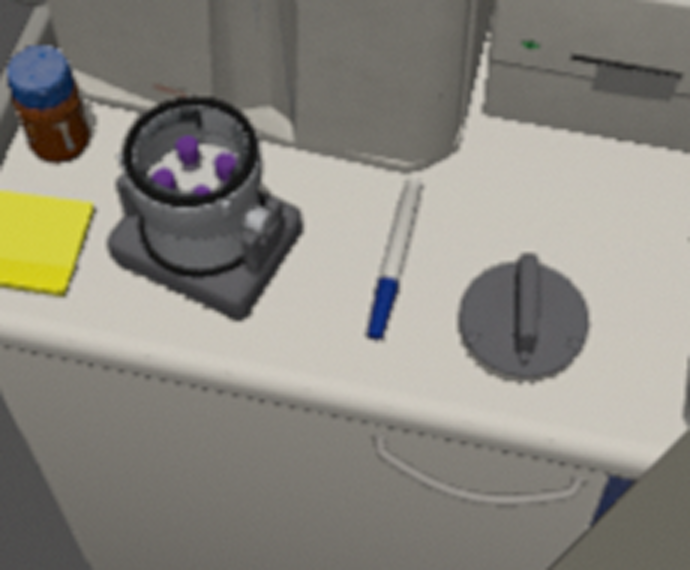

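View pics/scene0c.png

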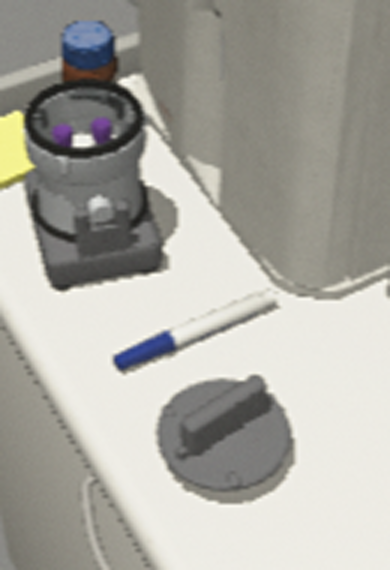

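```bash
python3 -m inch '[[0.04,-0.042,-0.014,0,0],[0.08,-0.083,-0.028,0,0],[0.12,-0.125,-0.042,0,0],[0.16,-0.167,-0.056,0,0],[0.198,-0.209,-0.069,0,0],[0.235,-0.245,-0.075,0.02,0],[0.273,-0.283,-0.08,0.04,0],[0.31,-0.32,-0.08,0.06,0],[0.345,-0.36,-0.08,0.06,0],[0.36,-0.39,-0.08,0.06,0]]'
python3 - <<'E'
from h import *
o=bot.get_obs();print(o['eef_pos'],np.degrees(yaw(o)))
save('wrist','w1');P=cam_pose('wrist',o)
for t in('lid_handle','lid_lugs','bucket_mouth'):
  s=spots('wrist',t);print(t,s)
  for x in s:print(onz(P,x[1],{'lid_handle':.045,'lid_lugs':.009,'bucket_mouth':.12}[t]))
E
```

```text
clock: 1.9
eef_pos: [0.3761, 0.0301, 0.3113]
tool_rot: [0.992, 0.123, 0.0, -0.0]
ft_force: [0.4, 0.1, -0.0]
grip_width: 0.0854
[0.3760527  0.0300532  0.31131829] 14.17207720942122
lid_handle [(0.66, array([283.,  68.]))]
[0.47948947 0.05339444 0.045     ]
lid_lugs [(0.7, array([280.3,  71.5]))]
[0.47738208 0.0558574  0.009     ]
bucket_mouth []
```

View pics/w1.png

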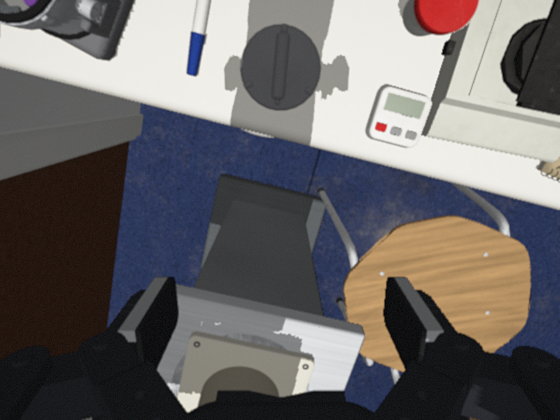

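The wrist view shows the lid at (280,68), its handle nearly vertical in the picture. The timer is at (400,115) and the sample cup at (445,5). I'll look at the bucket from above before grasping.

Run:
```python
from h import *
print(rows((.43,.28,.31)))
```

```text
(array([ 0.1146, -0.2308,  0.0012]), np.float64(-0.0))
```

```bash
python3 -m inch '[[0.02,-0.05,0,0,0],[0.045,-0.1,0,0,0],[0.07,-0.15,0,0,0],[0.095,-0.2,0,0,0],[0.115,-0.231,0,0,0],[0.115,-0.231,0,0,0],[0.115,-0.231,0,0,0]]'
python3 - <<'E'
from h import *
o=bot.get_obs();print(o['eef_pos'],np.degrees(yaw(o)))
save('wrist','w2');P=cam_pose('wrist',o)
for t,z in(('bucket_mouth',.12),('bucket_ramps',.1155),('bucket',0)):
  s=spots('wrist',t);print(t,s)
  for x in s:print(onz(P,x[1],z))
im=cv2.imread('pics/w2.png');cv2.imwrite('pics/w2c.png',cv2.resize(im[40:280,160:430],None,fx=2.5,fy=2.5,interpolation=2))
E
```

```text
clock: 2.98
eef_pos: [0.463, 0.172, 0.3113]
tool_rot: [0.986, 0.163, -0.005, -0.024]
ft_force: [-0.4, -0.8, -0.5]
grip_width: 0.0855
[0.46298982 0.1720013  0.31125828] 18.757137802126234
bucket_mouth [(0.68, array([179.1, 103.7]))]
[0.49714218 0.2909101  0.12      ]
bucket_ramps [(0.93, array([180.2, 104.6]))]
[0.49611408 0.29108763 0.1155    ]
bucket [(0.81, array([208.5, 102.7]))]
[0.49457493 0.29222038 0.        ]
```

View pics/w2.png

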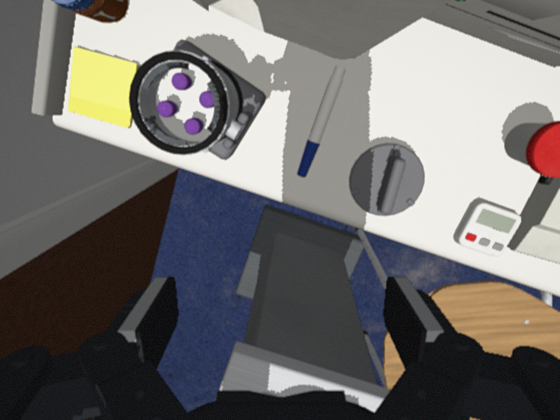

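View pics/w2c.png

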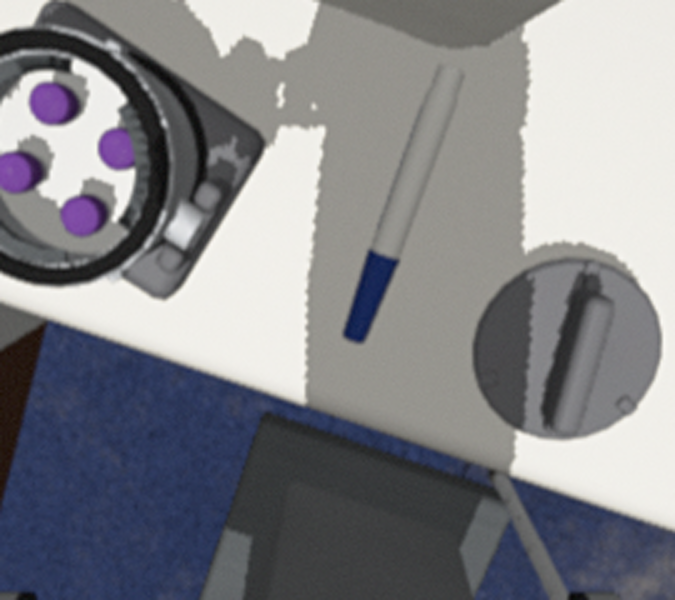

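Run:
```python
from h import *
o=bot.get_obs();print(o['joint_pos'].round(3),o['joint_vel'].round(3),R.from_quat(o['tool_rot']).as_matrix().round(3))
```

```text
[0.327 0.21  0.171 1.534 0.048 3.14 ] [ 0.003 -0.006 -0.001 -0.001  0.001 -0.   ] [[ 0.947  0.322 -0.018]
 [ 0.322 -0.946  0.045]
 [-0.002 -0.048 -0.999]]
```

The last joint ran into its limit: tool yaw = j1 − j6 + π. I'll therefore work with the tool turned half round (yaw ≈ 194°), which leaves plenty of range for the clockwise twist. The zoom shows the lid's marks at top (590,270), lower right (625,405) and lower left (490,380), so lid x points away from the robot.

```bash
python3 -m inch '[[0,0,0,-0.085,0],[0,0,0,-0.17,0],[0,0,0,-0.255,0],[0,0,0,-0.34,0],[0,0,0,-0.425,0],[0,0,0,-0.51,0],[0,0,0,-0.595,0],[0,0,0,-0.68,0],[0,0,0,-0.765,0],[0,0,0,-0.85,0]]'
python3 - <<'E'
from h import *
o=bot.get_obs();print(np.degrees(yaw(o)),o['joint_pos'].round(3))
print(rows((.475,.28,.31)))
E
```

```text
clock: 4.42
eef_pos: [0.4621, 0.1725, 0.3117]
tool_rot: [0.491, 0.871, 0.015, -0.019]
ft_force: [-0.0, 0.7, 0.4]
grip_width: 0.0853
121.17633927767072 [0.328 0.209 0.171 1.534 0.048 1.354]
(array([0.0852, 0.0666, 0.0063]), np.float64(-0.0))
```

The limit also left a 2.8° tilt in the commanded pose, out of the arm's plane (j5 = 0.048). Violating the opposite j6 limit by a similar amount should give the opposite residual, so I'll turn on counter-clockwise to that limit.

```bash
python3 -m inch '[[0,0,0,-0.088,0],[0,0,0,-0.176,0],[0,0,0,-0.264,0],[0,0,0,-0.352,0],[0,0,0,-0.44,0],[0,0,0,-0.528,0],[0,0,0,-0.616,0],[0,0,0,-0.704,0],[0,0,0,-0.792,0],[0,0,0,-0.88,0]]'; python3 -m inch '[[0,0,0,-0.088,0],[0,0,0,-0.176,0],[0,0,0,-0.264,0],[0,0,0,-0.352,0],[0,0,0,-0.44,0],[0,0,0,-0.528,0],[0,0,0,-0.616,0],[0,0,0,-0.704,0],[0,0,0,-0.792,0],[0,0,0,-0.88,0]]'
python3 - <<'E'
from h import *
o=bot.get_obs();print(np.degrees(yaw(o)),o['joint_pos'].round(3),R.from_quat(o['tool_rot']).as_matrix()[:,2].round(4))
E
```

```text
clock: 5.68
eef_pos: [0.4621, 0.1725, 0.3117]
tool_rot: [-0.397, 0.918, 0.024, 0.001]
ft_force: [-0.6, -0.2, -0.2]
grip_width: 0.0853
clock: 6.92
eef_pos: [0.4621, 0.1725, 0.3117]
tool_rot: [0.971, -0.239, -0.014, -0.02]
ft_force: [0.4, 0.1, -0.2]
grip_width: 0.0853
-27.59113395951559 [ 0.328  0.209  0.171  1.534  0.048 -2.332] [-0.0172  0.045  -0.9988]
```

```bash
python3 -m inch '[[0,0,0,-0.088,0],[0,0,0,-0.176,0],[0,0,0,-0.264,0],[0,0,0,-0.352,0],[0,0,0,-0.43,0],[0,0,0,-0.46,0],[0,0,0,-0.46,0]]'
python3 - <<'E'
from h import *
o=bot.get_obs();print(np.degrees(yaw(o)),o['joint_pos'].round(3),R.from_quat(o['tool_rot']).as_matrix()[:,2].round(4))
E
```

```text
clock: 7.8
eef_pos: [0.4463, 0.2079, 0.3117]
tool_rot: [0.978, 0.21, 0.0, -0.009]
ft_force: [-0.4, 0.8, 0.6]
grip_width: 0.0852
24.300042146267828 [ 0.425  0.202  0.163  1.527  0.018 -3.141] [-0.003   0.0181 -0.9998]
```

```bash
python3 -m inch '[[0,0,0,-0.044,0],[0,0,0,-0.044,0],[0,0,0,-0.044,0]]'
python3 - <<'E'
from h import *
o=bot.get_obs();print(np.degrees(yaw(o)),o['joint_pos'].round(3),R.from_quat(o['tool_rot']).as_matrix()[:,2].round(4))
print(rows((.475,.28,.31)))
E
```

```text
clock: 8.18
eef_pos: [0.4363, 0.2276, 0.3114]
tool_rot: [0.971, 0.238, 0.003, 0.0]
ft_force: [-0.2, 0.7, 0.1]
grip_width: 0.0854
27.554087929957497 [ 4.820e-01  2.010e-01  1.600e-01  1.525e+00 -2.000e-03 -3.141e+00] [ 0.0059  0.0011 -1.    ]
(array([ 0.0585, -0.0286,  0.0017]), np.float64(-0.0))
```

```bash
python3 -m inch '[[0,0,0,0.088,0],[0.01,-0.005,0,0.176,0],[0.02,-0.01,0,0.264,0],[0.03,-0.015,0,0.352,0],[0.04,-0.02,0,0.44,0],[0.045,-0.025,0,0.528,0],[0.045,-0.028,0,0.616,0],[0.045,-0.028,0,0.704,0],[0.045,-0.028,0,0.792,0],[0.045,-0.028,0,0.88,0]]'; python3 -m inch '[[0,0,0,0.088,0],[0,0,0,0.176,0],[0,0,0,0.264,0],[0,0,0,0.352,0],[0,0,0,0.44,0],[0,0,0,0.528,0],[0,0,0,0.616,0],[0,0,0,0.704,0],[0,0,0,0.733,0],[0,0,0,0.733,0]]';python3 - <<'E'
from h import *
o=bot.get_obs();print(o['eef_pos'],np.degrees(yaw(o)),o['joint_pos'].round(3),R.from_quat(o['tool_rot']).as_matrix()[:,2].round(4))
save('wrist','w3');P=cam_pose('wrist',o)
for t,z in(('bucket_mouth',.12),('bucket_ramps',.1155),('bucket',0)):
  s=spots('wrist',t);print(t,s)
  for x in s:print(onz(P,x[1],z))
im=cv2.imread('pics/w3.png');cv2.imwrite('pics/w3c.png',cv2.resize(im[100:300,160:420],None,fx=3,fy=3,interpolation=2))
E
```

```text
clock: 9.43
eef_pos: [0.4636, 0.2729, 0.3115]
tool_rot: [0.775, -0.632, 0.002, -0.002]
ft_force: [0.5, -0.4, -0.6]
grip_width: 0.0858
clock: 10.68
eef_pos: [0.4635, 0.273, 0.3115]
tool_rot: [-0.122, 0.993, 0.0, 0.003]
ft_force: [-0.7, 0.3, 0.4]
grip_width: 0.0852
[0.4634747  0.27303916 0.3114867 ] -165.9939649681867 [ 0.533  0.297  0.286  1.555 -0.002  0.289] [ 0.0056  0.0011 -1.    ]
bucket_mouth [(0.58, array([290.4, 217.8]))]
[0.49925498 0.29213798 0.12      ]
bucket_ramps [(0.78, array([290.8, 217.4]))]
[0.50026221 0.29293665 0.1155    ]
bucket [(0.6, array([287.7, 184.4]))]
[0.49572206 0.2908569  0.        ]
```

View pics/w3.png

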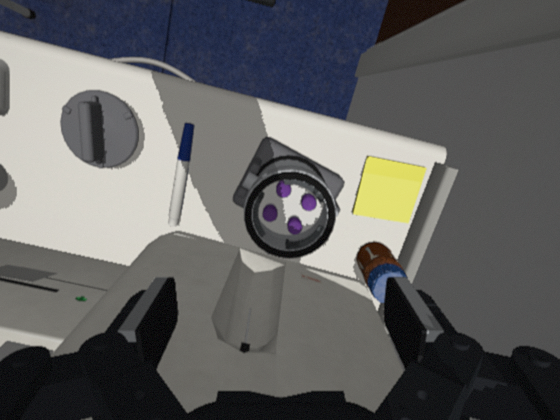

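View pics/w3c.png

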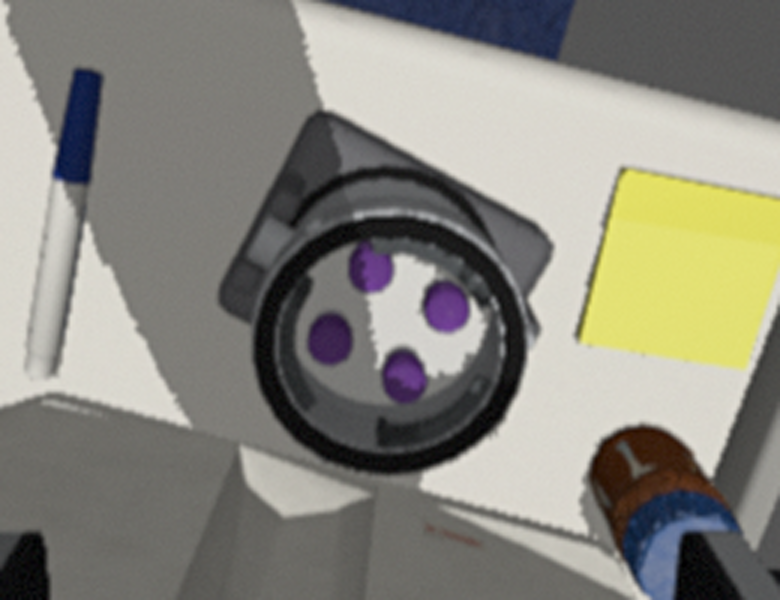

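The wrist view shows the bucket mouth at about (290,217) inside a black seal ring, with four purple tubes and dark ramp pieces inside. I'll fit the ring centre and unwrap the collar to find the gaps.

Run:
```python
from h import *
from scipy.optimize import least_squares
o=bot.get_obs();P=cam_pose('wrist',o);im=cv2.imread('pics/w3.png');g=cv2.cvtColor(im,cv2.COLOR_BGR2GRAY).astype(np.float32)
def samp(pts):
    q=np.array([proj(P,p) for p in pts],np.float32); return cv2.remap(im,q[:,0].reshape(1,-1),q[:,1].reshape(1,-1),cv2.INTER_CUBIC)[0]
th=np.radians(np.arange(0,360,3))
def edges(c,z,sgn,lo,hi):
    rs=np.arange(lo,hi,.0003);out=[]
    for t in th:
        s=samp([(c[0]+r*np.cos(t),c[1]+r*np.sin(t),z) for r in rs]).astype(float).mean(1)
        s=cv2.GaussianBlur(s.reshape(1,-1),(0,0),3)[0];d=np.gradient(s)*sgn;out.append(rs[np.argmax(d)])
    return np.array(out)
c=np.array([.4995,.2922])
for z in(.120,.1235,):
  for sgn,lo,hi in((1,.039,.052),(-1,.030,.0415)):
    cc=c.copy()
    for k in range(4):
        e=edges(cc,z,sgn,lo,hi)
        x=cc[0]+e*np.cos(th);y=cc[1]+e*np.sin(th)
        f=least_squares(lambda p:np.hypot(x-p[0],y-p[1])-p[2],[*cc,.045],loss='soft_l1',f_scale=.0005).x;cc=f[:2]
    print(z,sgn,f.round(4),np.std(e).round(4))
c=np.array([float(v) for v in cc]);np.save('c.npy',c)
def unwrap(c,z,lo,hi):
    rs=np.linspace(hi,lo,70);a=np.radians(np.arange(0,360,.5))
    pts=np.array([[(c[0]+r*np.cos(t),c[1]+r*np.sin(t),z) for t in a] for r in rs]).reshape(-1,3)
    return samp(pts).reshape(70,720,3)
A=np.vstack([unwrap(c,.119,.028,.05),unwrap(c,.11,.026,.045),unwrap(c,.10,.038,.056)])
A=cv2.convertScaleAbs(A,alpha=1.6)
for d in range(0,360,30):cv2.putText(A,str(d),(d*2,12),0,.4,(0,255,255));cv2.line(A,(2*d,0),(2*d,209),(0,255,255) if d%120==0 else (0,120,0),1)
cv2.imwrite('pics/unw.png',cv2.resize(A,None,fx=1.1,fy=2))
```

```text
0.12 1 [0.4977 0.2915 0.045 ] 0.0008
0.12 -1 [0.4978 0.2919 0.0375] 0.0025
0.1235 1 [0.4965 0.2911 0.0446] 0.0007
0.1235 -1 [0.4966 0.2914 0.0372] 0.0024Traceback (most recent call last):
  File "<stdin>", line 27, in <module>
  File "<stdin>", line 26, in unwrap
  File "<stdin>", line 5, in samp
cv2.error: OpenCV(4.12.0) /io/opencv/modules/imgproc/src/imgwarp.cpp:1713: error: (-215:Assertion failed) dst.cols < SHRT_MAX && dst.rows < SHRT_MAX && src.cols < SHRT_MAX && src.rows < SHRT_MAX in function 'remap'
```

```bash
cat > unw.py <<'E'
from h import *
def samp(im,P,pts):
    K,Rm,t=P;q=(np.asarray(pts)-t)@Rm@K.T;q=(q[:,:2]/q[:,2:]).astype(np.float32).reshape(-1,720,2)
    return cv2.remap(im,np.ascontiguousarray(q[...,0]),np.ascontiguousarray(q[...,1]),cv2.INTER_CUBIC)
def unwrap(im,P,c,z,lo,hi,n=70):
    a=np.radians(np.arange(0,360,.5));rs=np.linspace(hi,lo,n)
    return samp(im,P,np.array([[(c[0]+r*np.cos(t),c[1]+r*np.sin(t),z) for t in a] for r in rs]).reshape(-1,3))
def board(im,P,c,specs,name,al=1.6):
    A=cv2.convertScaleAbs(np.vstack([unwrap(im,P,c,*s) for s in specs]),alpha=al)
    for d in range(0,360,30):cv2.putText(A,str(d),(d*2,12),0,.4,(0,255,255));cv2.line(A,(2*d,0),(2*d,A.shape[0]),(0,160,160) if d%120==0 else (0,120,0),1)
    cv2.imwrite(name,cv2.resize(A,(780,min(590,A.shape[0]*2))))
E
python3 - <<'E'
from unw import *
o=bot.get_obs();P=cam_pose('wrist',o);im=cv2.imread('pics/w3.png')
board(im,P,(.497,.2914),[(.119,.027,.05),(.112,.025,.045),(.10,.038,.056)],'pics/unw.png',2)
E
```

```text
(no output)
```

View pics/unw.png

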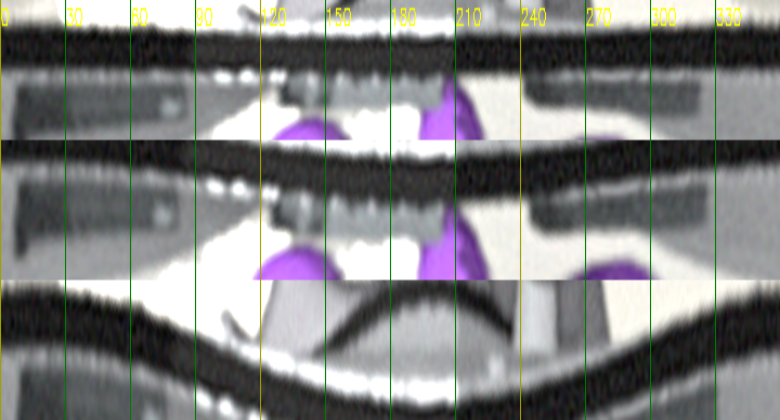

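The collar unwrap shows ramps at 8–86°, 131–206° and 242–324°, which puts the gaps at 106°, 226° and 346° (world) within about 2°. Outside ridges near 226° and 106° confirm it. The lid's lugs are near 14°, so it needs about −28° before insertion. Now back over the lid to measure it.

Run:
```python
from h import *
print(rows((.46,.053,.24)))
```

```text
(array([ 0.0571, -0.2132,  0.0712]), np.float64(-0.0))
```

```bash
python3 -m inch '[[0.01,-0.04,0.01,0,0],[0.022,-0.085,0.025,0,0],[0.034,-0.13,0.04,0,0],[0.046,-0.175,0.055,0,0],[0.057,-0.213,0.071,0,0],[0.057,-0.213,0.071,0,0]]';python3 - <<'E'
from h import *
o=bot.get_obs();print(o['eef_pos'],np.degrees(yaw(o)),R.from_quat(o['tool_rot']).as_matrix()[:,2].round(4))
save('wrist','w4');P=cam_pose('wrist',o)
for t,z in(('lid_handle',.045),('lid_lugs',.009),('lid',0)):
  s=spots('wrist',t);print(t,s)
  for x in s:print(onz(P,x[1],z))
E
```

```text
clock: 11.62
eef_pos: [0.4587, 0.0513, 0.2392]
tool_rot: [-0.12, 0.993, 0.0, 0.002]
ft_force: [0.4, 1.2, 0.3]
grip_width: 0.0855
[0.45873134 0.0512753  0.23915191] -166.1754767535184 [ 3.e-03  7.e-04 -1.e+00]
lid_handle [(0.56, array([280. , 198.2]))]
[0.47758728 0.05551638 0.045     ]
lid_lugs [(0.85, array([282.8, 192. ])), (0.33, array([547.1, 310.3]))]
[0.48029074 0.05926555 0.009     ]
[0.54785936 0.40559764 0.009     ]
lid [(0.88, array([280.4, 189.5]))]
[0.48051847 0.05665161 0.        ]
```

View pics/w4.png

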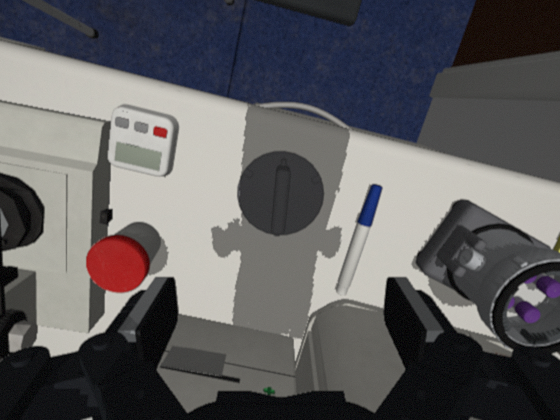

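Run:
```python
from unw import *
o=bot.get_obs();P=cam_pose('wrist',o);im=cv2.imread('pics/w4.png')
board(im,P,(.479,.0565),[(.024,.03,.05),(.024,.03,.05)],'pics/unw2.png',3.5)
c=cv2.convertScaleAbs(im[140:250,225:340],alpha=3);cv2.imwrite('pics/w4c.png',cv2.resize(c,None,fx=5,fy=5,interpolation=2))
m=[d for d in bot.masks_of('wrist','lid')][0]['pixels'].astype(np.uint8)
cs=max(cv2.findContours(m,cv2.RETR_EXTERNAL,cv2.CHAIN_APPROX_NONE)[0],key=len)[:,0]
w=np.array([onz(P,p,.024)[:2] for p in cs]);(x,y),r=cv2.minEnclosingCircle(w.astype(np.float32));print(x,y,r, w.mean(0))
```

```text
0.4831921458244324 0.06015412509441376 0.04649743065237999 [0.4819328  0.05938924]
```

View pics/unw2.png

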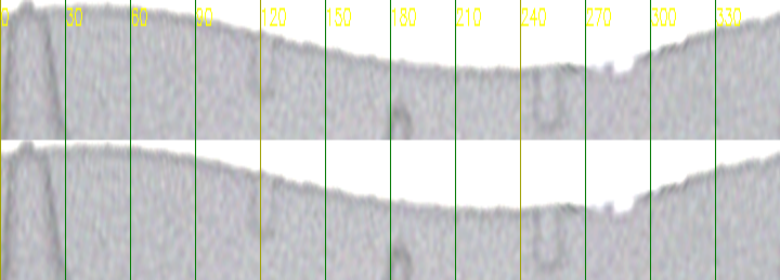

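View pics/w4c.png

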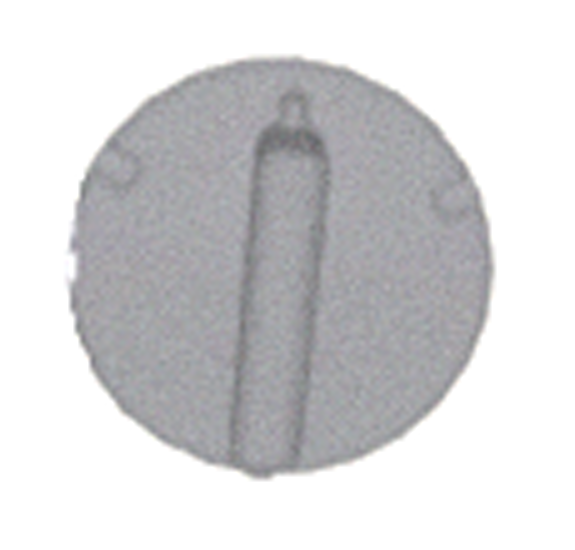

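Run:
```python
from unw import *
o=bot.get_obs();P=cam_pose('wrist',o);im=cv2.imread('pics/w4.png')
g=cv2.cvtColor(im,cv2.COLOR_BGR2GRAY)
m=bot.masks_of('wrist','lid')[0]['pixels'].astype(np.uint8)
cs=max(cv2.findContours(m,cv2.RETR_EXTERNAL,cv2.CHAIN_APPROX_NONE)[0],key=len)[:,0]
w=np.array([onz(P,p,.024)[:2] for p in cs])
from scipy.optimize import least_squares
f=least_squares(lambda p:np.hypot(*(w-p[:2]).T)-p[2],[.48,.06,.045],loss='soft_l1',f_scale=.0005).x;print('flange',f.round(4))
def c2p(x,y):return (225+x/5,140+y/5)
for z in(.056,):
  a=onz(P,c2p(289,150),z);b=onz(P,c2p(268,468),z);print(a,b,np.degrees(np.arctan2(*(b-a)[[1,0]])),np.linalg.norm(b-a),(a+b)/2)
for p in((262,472),(118,168),(455,200)):
  q=onz(P,c2p(*p),.0255)[:2]-f[:2];print(np.degrees(np.arctan2(q[1],q[0])),np.hypot(*q))
S=cam_pose('scene');D=cam_pose('side')
# two-view check of height: handle spots wrist + side + scene
print(tri([ray(P,(280,198.2)),ray(D,(324.2,230.6)),ray(S,(295.5,275.4))]))
```

```text
flange [0.4828 0.0598 0.0452]
[0.45016956 0.05433105 0.056     ] [0.51305197 0.06603147 0.056     ] 10.540393262443772 0.06396168225954207 [0.48161077 0.06018126 0.056     ]
10.555164490301967 0.044336256615452756
-111.21554955445879 0.0392480142112073
127.5048139853006 0.040353602853961446
(array([0.48328255, 0.05886184, 0.03839768]), [np.float64(0.0012153142683067688), np.float64(0.002026853709059467), np.float64(0.002549428750852616)])
```

Run:
```python
from h import *
o=bot.get_obs();P=cam_pose('wrist',o)
print(onz(P,(375,187),.0085),onz(P,(342,290),.0085))
for z in(.13,.075,.028):print(rows((.482,.060,z)))
```

```text
[0.45343013 0.15853375 0.0085    ] [0.58353456 0.16159283 0.0085    ]
(array([-2.160e-02, -1.000e-04,  1.109e-01]), np.float64(-0.0))
(array([-2.120e-02, -1.000e-04,  1.659e-01]), np.float64(-0.0))
(array([-2.090e-02, -1.000e-04,  2.129e-01]), np.float64(-0.0))
```

```bash
python3 -m inch '[[-0.01,0,0.03,0.015,0.5],[-0.0215,0,0.06,0.028,0.5],[-0.0215,0,0.09,0.028,0.5],[-0.0215,0,0.12,0.028,0.5],[-0.0215,0,0.14,0.028,0.5],[-0.0215,0,0.14,0.028,0.5]]';python3 - <<'E'
from h import *
o=bot.get_obs();print(o['eef_pos'],np.degrees(yaw(o)))
save('wrist','w5');P=cam_pose('wrist',o)
for t,z in(('lid_handle',.045),):
  s=spots('wrist',t);print(t,s)
  for x in s:print(onz(P,x[1],z))
o=bot.get_obs();print(o['eef_pos'],o['grip_width'])
E
```

```text
clock: 12.68
eef_pos: [0.4803, 0.0597, 0.0991]
tool_rot: [-0.094, 0.996, 0.0, 0.001]
ft_force: [0.5, 0.2, 0.6]
grip_width: 0.0426
[0.48029759 0.05973153 0.09906551] -169.19836352573057
lid_handle [(0.97, array([276.7, 230.1]))]
[0.47884598 0.05725203 0.045     ]
[0.48207211 0.05968519 0.10104247] 0.04275212150067234
```

View pics/w5.png

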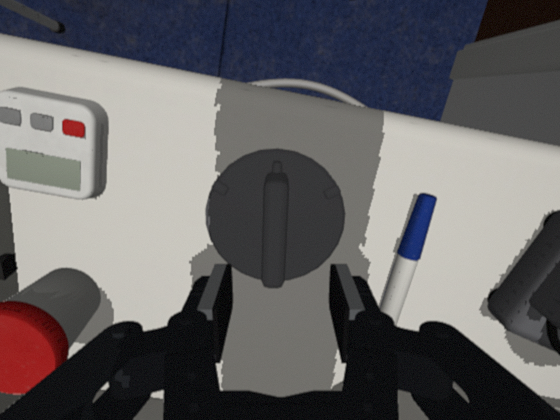

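Run:
```python
from h import *
o=bot.get_obs()
print(o['eef_pos'],np.degrees(yaw(o)))
im=save('wrist','w6');P=cam_pose('wrist',o);
c=cv2.convertScaleAbs(im[140:300,190:360,::-1],alpha=3);cv2.imwrite('pics/w6c.png',cv2.resize(c,None,fx=3.5,fy=3.5,interpolation=2))
```

```text
[0.48207211 0.05968519 0.10104247] -169.22952334544087
```

View pics/w6c.png

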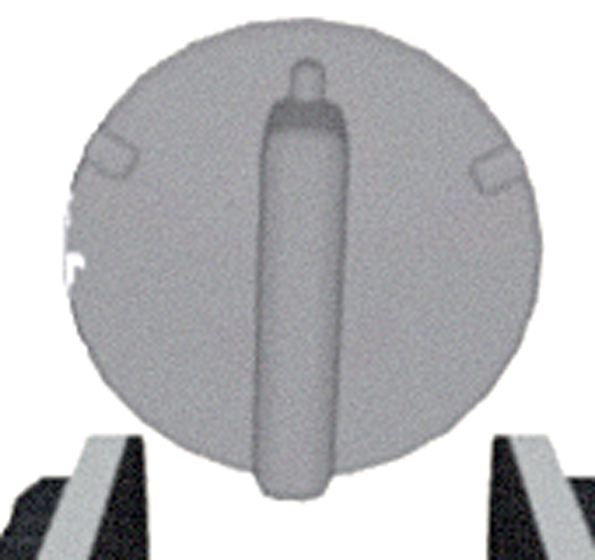

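Run:
```python
from h import *
o=bot.get_obs();P=cam_pose('wrist',o)
f=lambda x,y:(190+x/3.5,140+y/3.5)
a=onz(P,f(307,135),.056);b=onz(P,f(293.5,480),.056);print(a,b,(a+b)/2,np.linalg.norm(a-b),np.degrees(np.arctan2(*(b-a)[[1,0]])))
l=onz(P,f(66,250),.024);r=onz(P,f(541,245),.024);n=onz(P,f(303,18),.024);print((l+r)/2,np.linalg.norm(l-r),n)
for p in((112,155),(497,170)):
  q=onz(P,f(*p),.0255)[:2]-((a+b)/2)[:2];print(np.degrees(np.arctan2(q[1],q[0])),np.hypot(*q))
M=R.from_quat(o['tool_rot']).as_matrix();print((M.T@((a+b)/2-o['eef_pos'])))
```

```text
[0.44844486 0.05163407 0.056     ] [0.5077277  0.06039592 0.056     ] [0.47808628 0.056015   0.056     ] 0.059926837030160114 8.407301893376744
[0.47715889 0.05609972 0.024     ] 0.08832207482740567 [0.43547254 0.04827654 0.024     ]
-108.33418062454342 0.03907844485408174
125.32489861914127 0.03888565447291823
[ 0.00533327 -0.00267008  0.04540708]
```

The view shows the handle upright at about x = 275 with three edge marks: two at the near sides and one under the far end. So lid x points away at about 9°. I'll descend and grip.

Run:
```python
from h import *
print(rows((.4793,.0572,.028),np.radians(-1.5)))
```

```text
(array([ 0.0041, -0.0017,  0.0734]), np.float64(0.0125))
```

```bash
python3 -m inch '[[0.004,-0.002,0.02,0.012,0.5],[0.004,-0.002,0.04,0.012,0.5],[0.004,-0.002,0.06,0.012,0.5],[0.004,-0.002,0.073,0.012,0.5],[0.004,-0.002,0.073,0.012,0.5],[0.004,-0.002,0.073,0.012,0.9],[0.004,-0.002,0.073,0.012,1],[0.004,-0.002,0.073,0.012,1],[0.004,-0.002,0.073,0.012,1]]';python3 - <<'E'
from h import *
o=bot.get_obs();print(o['eef_pos'],np.degrees(yaw(o)),o['ft_force'],o['ft_torque'],o['grip_width'])
save('wrist','w7')
E
```

```text
clock: 13.95
eef_pos: [0.4794, 0.0565, 0.0284]
tool_rot: [-0.081, 0.997, 0.001, 0.004]
ft_force: [0.4, 0.8, 6.1]
grip_width: 0.0132
[0.4794184  0.05654469 0.02838302] -170.73341786755796 [0.42003015 0.76758117 6.05278263] [ 0.01238783  0.08804608 -0.01851449] 0.013154602165701983
```

View pics/w7.png

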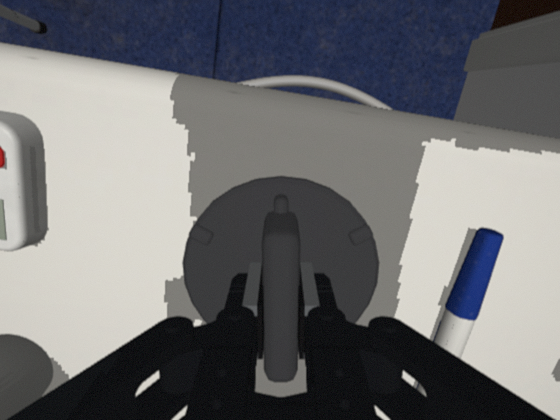

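The fingers hold the bar (opening 13 mm), and the handle is centred at column 281. Lifting.

```bash
python3 -m inch '[[0,0,-0.01,0,1],[0,0,-0.03,0,1],[0,0,-0.06,0,1],[0,0,-0.1,0,1],[0,0,-0.14,0,1],[0,0,-0.175,0,1],[0,0,-0.175,0,1]]';python3 - <<'E'
from h import *
o=bot.get_obs();print(o['eef_pos'],np.degrees(yaw(o)),o['ft_force'],o['ft_torque'],o['grip_width'],R.from_quat(o['tool_rot']).as_matrix()[:,2].round(4))
im=save('wrist','w8');P=cam_pose('wrist',o)
c=cv2.convertScaleAbs(im[150:400,160:410,::-1],alpha=3);cv2.imwrite('pics/w8c.png',cv2.resize(c,None,fx=2.4,fy=2.4,interpolation=2))
print(rows((.497,.2914,.2034),np.radians(-14-9.3)))
E
```

```text
clock: 14.88
eef_pos: [0.479, 0.0563, 0.2052]
tool_rot: [-0.081, 0.997, 0.001, 0.006]
ft_force: [0.9, -0.5, -1.8]
grip_width: 0.0134
[0.47903984 0.05631101 0.20523634] -170.73874430507053 [ 0.88211944 -0.52163134 -1.83799139] [-0.03462509 -0.01154979  0.0153847 ] 0.013400739891874448 [ 0.0116  0.002  -0.9999]
(array([-0.0569,  0.2291,  0.0003]), np.float64(0.1942))
```

View pics/w8c.png

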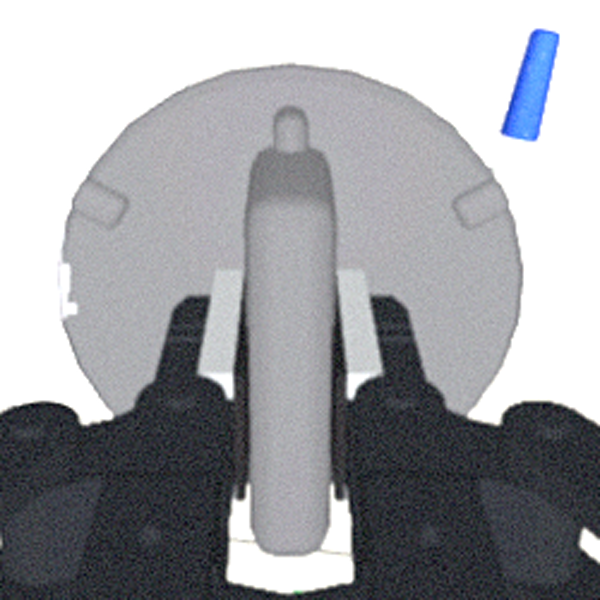

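```bash
cat > lidfit.py <<'E'
from h import *
from scipy.optimize import least_squares
c=bot.calibration('wrist');K=np.array(c['intrinsics']);T=np.array(c['tool_from_camera'])
PT=(K,T[:3,:3],T[:3,3])
f=lambda x,y:np.array((160+x/2.4,150+y/2.4))
# observations
near=f(290,195);far=f(290,552);top=f(290,66);L=f(62,285);Rr=f(522,285);ml=f(101,203);mr=f(481,203)
def model(p):
    ox,oy,oz,a=p
    Rz=np.array([[-np.cos(a),-np.sin(a),0],[-np.sin(a),np.cos(a),0],[0,0,-1]]) # lid axes in tool, lid x = -tool x
    g=lambda v:proj(PT,Rz@np.array(v)+[ox,oy,oz])
    th=np.radians(np.arange(0,360,1));C=np.array([g((.0455*np.cos(t),.0455*np.sin(t),.024)) for t in th])
    return dict(near=g((-.033,0,.056)),far=g((.033,0,.056)),top=C[np.argmin(C[:,1])],L=C[np.argmin(C[:,0])],R=C[np.argmax(C[:,0])],
      ma=g((.042*np.cos(2.094),.042*np.sin(2.094),.025)),mb=g((.042*np.cos(-2.094),.042*np.sin(-2.094),.025)))
def res(p):
    m=model(p);a,b=(m['ma'],m['mb']) if m['ma'][0]<m['mb'][0] else (m['mb'],m['ma'])
    return np.r_[m['near'][0]-near[0],.5*(m['near'][1]-near[1]),m['far'][0]-far[0],.5*(m['far'][1]-far[1]),m['top'][1]-top[1],m['L'][0]-L[0],m['R'][0]-Rr[0],.5*(a-ml),.5*(b-mr)]
s=least_squares(res,[0,0,.028,0]);print(s.x.round(4),s.fun.round(1))
E
python3 lidfit.py
```

```text
[-0.0018  0.0003  0.0325 -0.0004] [ 0.5  0.6  0.5 -0.3  1.1 -0.8 -0.3 -0.5 -1.3  0.4 -1.4]
```

```bash
cat > ring.py <<'E'
from h import *
from scipy.optimize import least_squares
def ringfit(im,P,c,z):
    g=cv2.cvtColor(im,cv2.COLOR_BGR2GRAY).astype(np.float32);th=np.radians(np.arange(0,360,3));K,Rm,t=P;out=[]
    for sgn,lo,hi in((1,.039,.052),(-1,.030,.0415)):
        cc=np.array(c,float);rs=np.arange(lo,hi,.0003)
        for k in range(5):
            p=np.stack([cc[0]+np.cos(th)[:,None]*rs,cc[1]+np.sin(th)[:,None]*rs,np.full((len(th),len(rs)),z)],-1)
            q=(p-t)@Rm@K.T;q=(q[...,:2]/q[...,2:]).astype(np.float32)
            s=cv2.GaussianBlur(cv2.remap(g,np.ascontiguousarray(q[...,0]),np.ascontiguousarray(q[...,1]),2),(5,1),0);s=cv2.blur(s,(5,1))
            e=rs[np.argmax(np.gradient(s,axis=1)*sgn,1)];x=cc[0]+e*np.cos(th);y=cc[1]+e*np.sin(th)
            f=least_squares(lambda p:np.hypot(x-p[0],y-p[1])-p[2],[*cc,.045],loss='soft_l1',f_scale=.0005).x;cc=f[:2]
        out.append(f.round(4))
    return out
E
python3 - <<'E'
from ring import *
c=bot.calibration('wrist');K=np.array(c['intrinsics']);T=np.array(c['tool_from_camera'])
def mk(Rt,p):return K,Rt@T[:3,:3],Rt@T[:3,3]+np.array(p)
M2=np.array([[.947,.322,-.018],[.322,-.946,.045],[-.002,-.048,-.999]]);U,_,V=np.linalg.svd(M2);M2=U@V
P2=mk(M2,(.46298982,.1720013,.31125828))
P3=mk(R.from_euler('zx',[-165.994,180],degrees=True).as_matrix(),(.4634747,.27303916,.3114867))
M=P3[1]
for z in(.119,.1225,.125):
  print(z,ringfit(cv2.imread('pics/w2.png'),P2,(.497,.291),z),ringfit(cv2.imread('pics/w3.png'),P3,(.497,.291),z))
S=cam_pose('scene');D=cam_pose('side')
for z in(.1225,):
  print(ringfit(cv2.imread('pics/scene0.png'),S,(.502,.294),z),ringfit(cv2.imread('pics/side0.png'),D,(.502,.294),z))
E
```

```text
0.119 [array([0.4952, 0.2918, 0.0452]), array([0.4952, 0.2914, 0.0379])] [array([0.497 , 0.2904, 0.0457]), array([0.4928, 0.2815, 0.0359])]
0.1225 [array([0.4957, 0.2908, 0.0448]), array([0.4957, 0.2905, 0.0375])] [array([0.4965, 0.2913, 0.0453]), array([0.4929, 0.2824, 0.0357])]
0.125 [array([0.496 , 0.29  , 0.0444]), array([0.496 , 0.2897, 0.0372])] [array([0.4963, 0.2918, 0.045 ]), array([0.4918, 0.2823, 0.0355])]
[array([0.4968, 0.2885, 0.0455]), array([0.4966, 0.2886, 0.0362])] [array([0.4961, 0.2902, 0.0445]), array([0.4968, 0.2907, 0.0372])]
```

Ring fits from four views agree within about 2 mm on the mouth centre: (0.4964, 0.2905). The lid fit puts its axis about 1.4 mm beyond the TCP along the handle. Now over the bucket, with the lugs turned to the gap at −14°.

Run:
```python
from h import *
o=bot.get_obs();print(o['eef_pos'],R.from_quat(o['tool_rot']).as_matrix()[:,2].round(4),np.degrees(yaw(o)))
print(rows((.4950,.2908,.19),np.radians(166.2-180-(np.degrees(yaw(o))+180)+0)))
```

```text
[0.47776104 0.05616519 0.20317743] [ 0.0078  0.0016 -1.    ] -170.73721706189087
(array([-0.0547,  0.2288,  0.0137]), np.float64(0.1922))
```

```bash
python3 -m inch '[[-0.008,0.035,0,0.03,1],[-0.018,0.075,0,0.06,1],[-0.029,0.12,0,0.1,1],[-0.04,0.165,0,0.14,1],[-0.049,0.205,0.005,0.17,1],[-0.055,0.229,0.013,0.192,1],[-0.055,0.229,0.013,0.192,1],[-0.055,0.229,0.013,0.192,1]]';python3 - <<'E'
from h import *
bot.camera('side') and 0 if False else None
save('side','s2')
o=bot.get_obs();print(o['eef_pos'],R.from_quat(o['tool_rot']).as_matrix()[:,2].round(4),np.degrees(yaw(o)),o['ft_force'],o['grip_width'])
save('scene','sc2');save('wrist','w9')
a=cv2.imread('pics/s2.png')[100:250,130:330];b=cv2.imread('pics/sc2.png')[90:240,170:370]
cv2.imwrite('pics/both.png',cv2.resize(np.vstack([a,b]),None,fx=1.95,fy=1.95,interpolation=2))
E
```

```text
clock: 15.92
eef_pos: [0.4939, 0.29, 0.1882]
tool_rot: [0.12, 0.993, -0.0, 0.001]
ft_force: [-0.0, 0.5, -1.5]
grip_width: 0.013
[0.49432304 0.28987788 0.18884694] [ 3.9e-03 -1.0e-04 -1.0e+00] 166.19708096208825 [-0.11796285  0.2496974  -1.49047723] 0.01318241725472474
```

View pics/both.png

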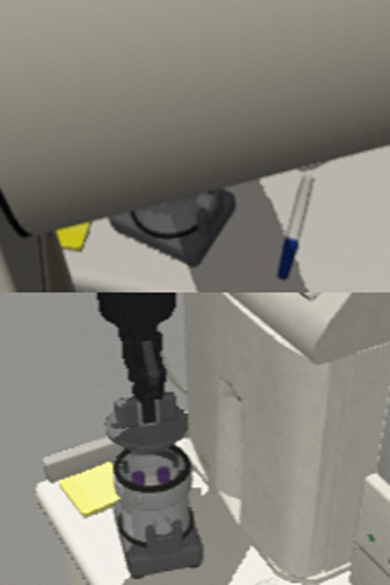

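View pics/w9.png

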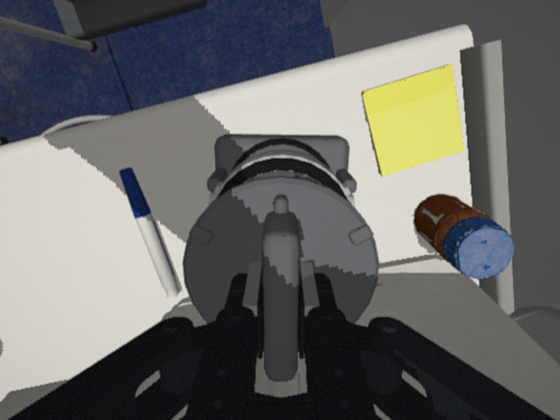

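The scene view shows the lid held level just above the bucket mouth, with the mouth ring visible below it. The wrist view shows it concentric. Descending.

Run:
```python
from h import *
o=bot.get_obs();print(o['eef_pos'])
print(rows((.4950,.2908,.150)))
```

```text
[0.49484775 0.28992992 0.18971876]
(array([0.0003, 0.0008, 0.0397]), np.float64(-0.0))
```

```bash
python3 -m inch '[[0,0.001,0.015,0,1],[0,0.001,0.03,0,1],[0,0.001,0.038,0,1],[0,0.001,0.042,0,1],[0,0.001,0.044,0,1],[0,0.001,0.046,0,1]]';python3 -c "
from h import *
o=bot.get_obs();print(o['eef_pos'],o['ft_force'],o['ft_torque'])"
```

```text
clock: 16.82
eef_pos: [0.4956, 0.2922, 0.144]
tool_rot: [0.12, 0.993, 0.001, 0.003]
ft_force: [1.3, -0.1, -2.3]
grip_width: 0.0132
[0.49562086 0.29223419 0.14401899] [ 1.31590517 -0.14235289 -2.31626124] [-0.06995025 -0.01072845 -0.02018026]
```

```bash
python3 -m inch '[[0,0,0.002,0,1],[0,0,0.004,0,1],[0,0,0.005,0,1],[0,0,0.005,0,1]]';python3 -c "
from h import *
o=bot.get_obs();print(o['eef_pos'],o['ft_force'],o['ft_torque'])"
```

```text
clock: 17.32
eef_pos: [0.4957, 0.2919, 0.1387]
tool_rot: [0.12, 0.993, 0.001, 0.003]
ft_force: [0.9, -2.2, -1.9]
grip_width: 0.013
[0.49567024 0.29188844 0.13871223] [ 0.90420823 -2.17979065 -1.91842328] [-0.41907567 -0.38031986 -0.02105431]
```

Already below the lugs-on-ramps height with little force, so the lugs are in the gaps. I'll feel for the seal next.

```bash
python3 -m inch '[[0,0,0.001,0,1],[0,0,0.002,0,1],[0,0,0.002,0,1]]';python3 -m inch '[[0,0,0.001,0,1],[0,0,0.001,0,1]]';python3 -m inch '[[0,0,0.001,0,1],[0,0,0.001,0,1]]'
```

```text
clock: 17.7
eef_pos: [0.4957, 0.2919, 0.1367]
tool_rot: [0.12, 0.993, 0.001, 0.003]
ft_force: [2.9, -3.3, -1.0]
grip_width: 0.013
clock: 17.95
eef_pos: [0.4956, 0.2919, 0.1357]
tool_rot: [0.12, 0.993, 0.001, 0.003]
ft_force: [3.4, -3.0, -0.9]
grip_width: 0.0137
clock: 18.2
eef_pos: [0.4957, 0.2919, 0.1351]
tool_rot: [0.12, 0.993, 0.001, 0.003]
ft_force: [3.9, -4.2, 1.3]
grip_width: 0.0131
```

```bash
python3 -m inch '[[-0.0005,-0.0004,0.0005,0,1],[-0.0005,-0.0004,0.001,0,1]]';python3 -m inch '[[0,0,0.001,0,1],[0,0,0.001,0,1]]';python3 -c "
from h import *
o=bot.get_obs();print(o['eef_pos'],o['ft_force'],o['ft_torque'])"
```

```text
clock: 18.45
eef_pos: [0.4958, 0.292, 0.1348]
tool_rot: [0.12, 0.993, 0.002, 0.003]
ft_force: [0.5, -3.2, 8.4]
grip_width: 0.013
clock: 18.7
eef_pos: [0.4958, 0.292, 0.1347]
tool_rot: [0.12, 0.993, 0.002, 0.003]
ft_force: [-0.5, -2.9, 9.8]
grip_width: 0.013
[0.49581747 0.29197915 0.13470066] [-0.47098103 -2.8792633   9.77839336] [-0.98274261  0.27935097 -0.01566766]
```

The lid sits on the seal: contact at TCP z ≈ 0.135, so lid origin ≈ 0.1066, within 104–107 mm. Now the clockwise twist, in steps and by feel.

```bash
python3 -m inch '[[0,0,0,0.04,1],[0,0,0,0.08,1],[0,0,0,0.12,1],[0,0,0,0.12,1]]';python3 -c "
from h import *
o=bot.get_obs();print(o['eef_pos'],o['ft_force'],o['ft_torque'],np.degrees(yaw(o)))"
```

```text
clock: 19.2
eef_pos: [0.496, 0.292, 0.1348]
tool_rot: [0.244, 0.97, 0.002, 0.003]
ft_force: [-1.1, -3.7, 9.9]
grip_width: 0.0134
[0.49598684 0.29202428 0.13477751] [-1.12477968 -3.71108555  9.92467985] [-0.99104487  0.14704864 -0.07982923] 151.79870319344127
```

```bash
cat > r.py <<'E'
from h import *
o=bot.get_obs();y=np.degrees(yaw(o))
print(o['eef_pos'].round(4),o['ft_force'].round(1),o['ft_torque'].round(3),'yaw',y.round(2),'rad from gap',round(np.radians(166.2-y),3),'w',o['grip_width'].round(4))
E
for i in 1; do python3 -m inch '[[0,0,0,0.025,1],[0,0,0,0.048,1],[0,0,0,0.048,1]]' >/dev/null; python3 r.py; done; python3 -m inch '[[0,0,0,0.025,1],[0,0,0,0.048,1],[0,0,0,0.048,1]]' >/dev/null; python3 r.py
```

```text
Traceback (most recent call last):
  File "r.py", line 3, in <module>
    print(o['eef_pos'].round(4),o['ft_force'].round(1),o['ft_torque'].round(3),'yaw',y.round(2),'rad from gap',round(np.radians(166.2-y),3),'w',o['grip_width'].round(4))
                                                                                                                                                ^^^^^^^^^^^^^^^^^^^^^
AttributeError: 'float' object has no attribute 'round'
Traceback (most recent call last):
  File "r.py", line 3, in <module>
    print(o['eef_pos'].round(4),o['ft_force'].round(1),o['ft_torque'].round(3),'yaw',y.round(2),'rad from gap',round(np.radians(166.2-y),3),'w',o['grip_width'].round(4))
                                                                                                                                                ^^^^^^^^^^^^^^^^^^^^^
AttributeError: 'float' object has no attribute 'round'
```

```bash
sed -i "s/o\['grip_width'\].round(4)/round(o['grip_width'],4)/" r.py; python3 r.py
```

```text
[0.496  0.2919 0.1346] [-0.6 -3.6  8.6] [-1.114  0.033  0.019] yaw 140.32 rad from gap 0.452 w 0.013
```

```bash
python3 -m inch '[[0,0,0,0.012,1],[0,0,0,0.024,1],[0,0,0,0.024,1]]' >/dev/null; python3 r.py; python3 -m inch '[[0,0,0,0.012,1],[0,0,0,0.024,1],[0,0,0,0.024,1]]' >/dev/null; python3 r.py
```

```text
[0.496  0.2919 0.1344] [ 0.2 -3.5  8.6] [-1.091  0.004  0.263] yaw 137.47 rad from gap 0.501 w 0.0128
[0.4959 0.2918 0.1342] [ 1.  -3.3  7.6] [-1.074 -0.06   0.317] yaw 134.61 rad from gap 0.551 w 0.0127
```

The torque rises and the lid sinks with the ramp slope, so it has bitten at around 0.4 rad. I'll take off my own downward push to read the torque cleanly.

```bash
python3 -m inch '[[0,0,-0.0008,0,1],[0,0,-0.0015,0,1],[0,0,-0.0015,0,1]]' >/dev/null; python3 r.py;python3 r.py
```

```text
[0.4959 0.2918 0.1343] [ 2.3 -1.3  2.1] [-0.719 -0.542  0.335] yaw 134.57 rad from gap 0.552 w 0.0129
[0.4959 0.2918 0.1343] [ 2.3 -1.3  2.1] [-0.719 -0.542  0.335] yaw 134.57 rad from gap 0.552 w 0.0129
```

```bash
python3 -m inch '[[0,0,-0.0002,0.008,1],[0,0,-0.0002,0.016,1],[0,0,-0.0002,0.016,1]]' >/dev/null; python3 r.py
```

```text
[0.4957 0.2915 0.1342] [ 2.1 -1.5 -0.2] [-0.752 -0.664  0.522] yaw 132.61 rad from gap 0.586 w 0.0129
```

```bash
for i in 1 ; do python3 -m inch '[[0,0,0,0,1],[0,0,0,0,1]]' >/dev/null; python3 r.py; done;  python3 -m inch '[[0,0,0,0,1],[0,0,0,0,1]]' >/dev/null; python3 r.py
python3 - <<'E'
from h import *
o=bot.get_obs();print(o['tau'].round(3))
im=save('wrist','w10')
E
```

```text
[0.4957 0.2916 0.1342] [ 1.8 -1.1  0.1] [-0.672 -0.669  0.451] yaw 132.62 rad from gap 0.586 w 0.0131
[0.4957 0.2916 0.1342] [ 2.8 -0.6 -3.1] [-0.577 -0.663  0.474] yaw 132.63 rad from gap 0.586 w 0.0132
[  0.888 -46.298  23.881   0.544   1.056   0.493]
```

View pics/w10.png

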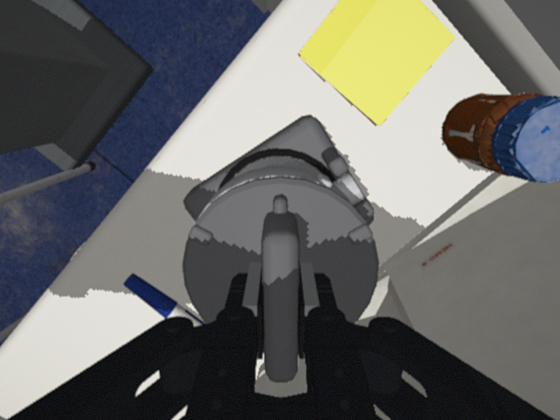

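The wrist view shows the handle still straight in the jaws (marks at (201,232) and (357,232)), so it hasn't slipped. The evidence agrees with about 30 N:
- The lid sank about 0.9–1.0 mm from first seal contact.
- The turn past the bite is about 0.2 rad.
- It stays down under a slight upward pull.

The held torque of about 0.45 N m, above the given range, includes some side load. I'll release now.

```bash
python3 -m inch '[[0,0,0,0,0.8],[0,0,0,0,0.5],[0,0,0,0,0.5],[0,0,0,0,0.5]]' >/dev/null; python3 r.py
python3 - <<'E'
from h import *
im=save('wrist','w11')
E
```

```text
[0.4957 0.2917 0.1346] [-0.5  0.9  0.3] [-0.007  0.006  0.008] yaw 132.62 rad from gap 0.586 w 0.0427
```

View pics/w11.png

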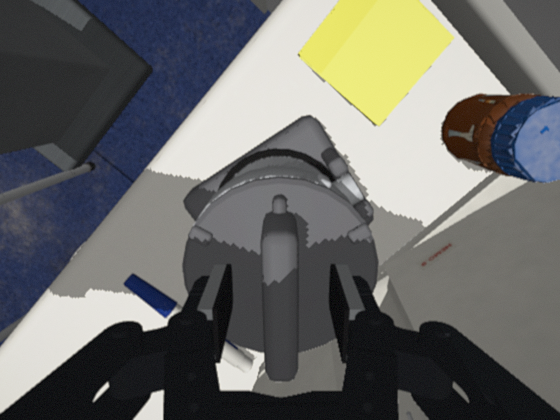

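The lid hasn't moved on release: the handle still runs (280,205)–(281,380) and the wrist loads read zero. Now retreating straight up.

```bash
python3 -m inch '[[0,0,-0.01,0,0.5],[0,0,-0.03,0,0.5],[0,0,-0.06,0,0.5],[0,0,-0.1,0,0.5],[0,0,-0.14,0,0.5],[0,0,-0.17,0,0.5],[0,0,-0.17,0,0.5],[0,0,-0.17,0,0.5]]' >/dev/null; python3 r.py
python3 - <<'E'
from unw import *
o=bot.get_obs()
im=save('wrist','w12');P=cam_pose('wrist',o)
c=cv2.convertScaleAbs(im[150:310,200:360,::-1],alpha=2);cv2.imwrite('pics/w12c.png',cv2.resize(c,None,fx=3.5,fy=3.5,interpolation=2))
E
```

```text
[0.4946 0.2912 0.3039] [-0.2 -0.4 -0.8] [-0.001 -0.018  0.006] yaw 132.62 rad from gap 0.586 w 0.0428
```

View pics/w12.png

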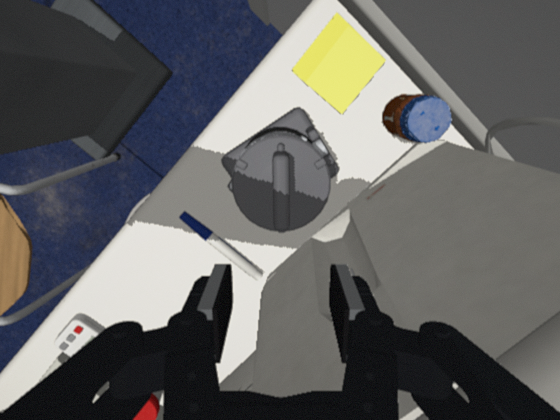

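View pics/w12c.png

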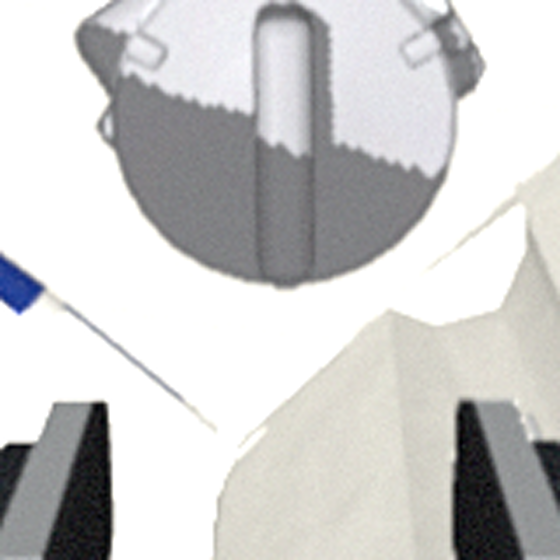

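The wrist view from above shows the lid seated level on the bucket at (282,185) with its handle where I left it. The marker, pad, bottle, timer and cup are in place, and the gripper is clear. Handing in.

```bash
python3 -c "
from h import *
print(bot.get_obs()['clock']); print(bot.job_done())"
```

```text
23.6
the job is handed in; nothing more can be done
None
```

The lid is on the bucket, seated on the seal and twisted clockwise until clamped, and I handed the job in at 23.6 s. I judge the clamping at about 30 N. I couldn't measure it directly, and the torque reading below points higher.

- **Twist:** the lugs went through the gaps without catching, and the flange met the seal with the lid's origin at about 106.6 mm. I turned it about 0.59 rad from the gap's middle, with the bite at about 0.36–0.40 rad. The lid sank about 0.9–1.0 mm below first contact.
- **After release:** in the wrist pictures the lid had not turned or lifted, the wrist load read zero, and the bystanders in view were where they had been.
- **Check that disagreed:** the last torque I felt was about 0.45–0.52 N m, above the 0.2–0.35 expected. About 3 N of side force on the wrist may explain part of it. The sink and angle both fit about 30 N, but it may be somewhat tighter, perhaps 40 N.
- **Early detour:** the last joint hit its limit while I was looking at the bucket and left the tool tilted 2.8°. I brought that down to about 0.3° before grasping, and nothing was touched.

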